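Drag the notepad into its holder and close the jaw

TASK

A spice jar is standing in the open notepad holder: first stand it upright on the round cork coaster and let go. Then press down on top of the notepad and drag it back by friction (do not lift it or pull it by its edges) until the whole of its long near edge lies against the holder's near rail, between the fixed side and the sliding jaw; then slide the jaw shut until it presses on the pad and holds it snug and square against the fixed side. Leave the candle jar, the amber glass and the striped mug where they stand.

Things in the scene. Friction and masses are not known exactly. Their poses are not given: they have to be found in the camera images.
- notepad: white paper notepad lying loose beyond the holder, 205 x 150 mm, 8 mm thick to the touch (drawn paper up to 11), 0.12 to 0.21 kg. Origin: centre of its underside; x along the 205 mm length, z up. Its smooth card back slides on the worktop with friction about 0.2; fingertips (0.8) pressed on its paper top with 5 to 20 N drag and turn it with little slip. Too wide to grip across
- pad_holder: pale wooden U-shaped pad holder without floor, fixed, rails 14 mm high, 18 wide. Origin: on the worktop, at the held pad's centre; x points from the near rail out of the open mouth, away from the robot; y to the jaw. Near rail (the jaw's track): inner face x = -75 mm, y -125 to 210. Fixed side: inner face y = -102.5 mm, x -93 to -20, then flared to x = 10. Held pad: long axis along holder y
- jaw (a joint): dark wooden jaw sliding on the near rail, in m, 0 (open) to 0.075, friction 1.5 N, stays where left. It grows towards the fixed side (holder -y); inner face at holder y = 157.5 mm minus the joint, so 0.055 is shut on a pad lying against the fixed side. Arm 14 mm thick, 16 high, holder x -73 to 10 mm; carriage over the rail 34 mm square, 24 high; between them 23 high to x = -54
- jaw_knob (a point): centre of the head of the brass knob on the jaw, 35 mm above the worktop, at holder x = -20 mm, on the middle of the jaw arm's thickness (holder y = 164.5 mm minus the joint): head 20 mm in diameter, 31 to 40 mm high, top at 43 mm, neck 14 mm in diameter. Push or pinch it to move the jaw
- spice_jar: glass spice jar with green-yellow label and black cap, 45 mm in diameter, 105 mm high, 0.11 kg, standing loose in the holder. Origin: centre of its underside, z up
- coaster: round cork coaster fixed on the worktop, 94 mm in diameter, 5 mm thick, to the left or the right of the holder. Origin: centre of its underside; its top is at 5 mm
- candle_jar: bystander: squat jar with red-white label and grey lid, 71 mm in diameter, 85 mm high, loose, standing on the other side of the holder from the coaster. Origin: centre of its underside
- tumbler_amber: bystander: amber drinking glass, 75 mm in diameter, 98 mm high, loose, standing just beyond the pad's end on the fixed side's side (robot's right). Origin: centre of its underside
- mug: bystander: cream mug with yellow stripes, 86 x 120 mm with its handle, 101 mm high, loose, standing beyond the pad's end on the jaw's side (robot's left). Origin: centre of its underside box, the handle along its -y
There are look-alikes about, which are no part of the job. What is shaped like the spice_jar but purple or turquoise is not meant.

How it is judged:
On the way, in this order (a step that is already met when the one before it is completed fails the run):
1. the spice jar stands upright on the cork coaster, let go (horizontal distance between spice_jar and coaster below 0.025 m and height (world z) of spice_jar between 0.003 and 0.009 m and angle between spice_jar's own z axis and vertical below 0.1 rad and contact force between the fingers and spice_jar below 0.05 N and linear speed of spice_jar below 0.02 m/s), for 0.2 s.
2. the notepad is dragged more than 50 mm by a fingertip pressing on its top (grasp point above the pad, not beyond its edges) (distance of notepad from where it was at the start of the episode above 0.05 m and contact force between the fingers and notepad above 1 N and x of the grasp point in the frame of notepad between -0.1025 and 0.1025 m and y of the grasp point in the frame of notepad between -0.075 and 0.075 m), for 0.1 s.
3. the notepad lies in the holder with its near edge within 8 mm of the near rail, square within 0.1 rad (x of notepad in the frame of pad_holder between -0.006 and 0.008 m and y of notepad in the frame of pad_holder between -0.006 and 0.06 m and angle between the x axis of notepad and the y axis of pad_holder, either way round below 0.1 rad and height (world z) of notepad below 0.006 m and angle between notepad's own z axis and vertical below 0.04 rad), for 0.1 s.
4. the jaw is slid shut onto the pad until the contact force registers (over 1 N, jaw beyond 49 mm) (value of joint jaw above 0.049 m and contact force between notepad and pad_holder above 1 N), for 0.05 s.
At the end, for the whole second after the job is handed in: Jar upright on the coaster, centres within 25 mm; pad flat in the holder, near edge within 8 mm of the near rail, within 6 mm of the held position along the rail, square within 0.05 rad; jaw shut on it (joint over 49 mm); all at rest (horizontal distance between spice_jar and coaster below 0.025 m and height (world z) of spice_jar between 0.003 and 0.009 m and angle between spice_jar's own z axis and vertical below 0.1 rad and x of notepad in the frame of pad_holder between -0.006 and 0.008 m and y of notepad in the frame of pad_holder between -0.006 and 0.006 m and angle between the x axis of notepad and the y axis of pad_holder, either way round below 0.05 rad and height (world z) of notepad below 0.006 m and angle between notepad's own z axis and vertical below 0.04 rad and value of joint jaw above 0.049 m and linear speed of each of notepad, spice_jar below 0.01 m/s); the robot touches nothing.
It fails at once if candle jar moved more than 25 mm or tipped (distance of candle_jar from where it was at the start of the episode above 0.025 m or angle between candle_jar's own z axis and vertical above 0.4 rad).
It fails at once if tumbler amber moved more than 25 mm or tipped (distance of tumbler_amber from where it was at the start of the episode above 0.025 m or angle between tumbler_amber's own z axis and vertical above 0.4 rad).
It fails at once if mug moved more than 25 mm or tipped (distance of mug from where it was at the start of the episode above 0.025 m or angle between mug's own z axis and vertical above 0.4 rad).
It fails at once if the spice jar is tipped over (angle between spice_jar's own z axis and vertical above 0.7 rad).
It fails at once if the notepad is lifted off the worktop (height (world z) of notepad above 0.03 m).
It also fails if it takes over 72 s, if anything falls off the work surface, if the arm or the gripper's body presses on something with over 40 N, if the wrist force passes 120 N, or if a joint passes its speed limit or range.

ROBOT

A 6-joint arm with a two-finger parallel gripper is mounted at the origin on the work surface; the furniture and walls round the work are solid. World frame = base frame: x ahead of the robot, y to its left, z up, the work surface at z = 0. Lengths are in m, angles in rad, forces in N, time in s.
With the tool pointing down it reaches from about 0.425 to 1.125 m from the base axis. Payload 14.9 kg.
Tool frame: the origin (TCP) lies at the very end of the fingers, on their centre line; the grasp point (between the pads) lies 19 mm behind it; z points along the fingers, y is the line along which they close (so a half turn about z gives the same grasp; the last joint's range is limited). The gripper opens to 91 mm and grips with 3 to 60 N. Pads are 32 mm wide; open, the fingers measure 118 mm over their backs; the gripper's body (76 mm by 178 mm) begins 60 mm behind the grasp point.
Start: joints at [1.189, 0.379, 1.734, -0, 1.028, -0.033], TCP at [0.239, 0.658, 0.214] pointing down, gripper open.
Joint ranges: [-2.77, 2.77], [-0.74, 2.19], [0, 2.66], [-1.06, 4.2], [0.31, 2.87], [-3.08, 3.08]. Speed limits (rad/s): [1.89, 1.89, 2.39, 3.14, 3.14, 3.14].

INTERFACE

Orientations are given as a unit quaternion [w, x, y, z].
In Python, from bench import arm gives the robot as it stands. The module is installed in compiled form; this text tells all that it offers.
- The arm moves only by the shell command python3 -m jog 'ROWS' [OPENING]. ROWS is a JSON object of lists of equal length, an entry for each row: "offset": the shift along the tool's x, y, z in mm, a list of three; "yaw": the turn about the tool's z in degrees. A call has 1 to 10 rows; each row is the pose to reach, as a shift and turn from the pose commanded when the call began, along the tool's axes at that moment; what a row does not reach only later rows make up. A row lasts 1/10 s, in which the tool goes at most 50 mm and 8.59 degrees, less where a joint would pass 70% of its speed; a pose out of reach is approached as far as the arm can. A call with a gripper value outside its range is refused whole. OPENING is the opening, from 0 (shut) to 1 (fully open), set as the call begins (- or left out, the last holds). The fingers move at their own pace and stop on an object; the grip force is fixed at half the most. Time passes only in rows, so rows that repeat a pose let the fingers close. It gives the time, the measured TCP pose, the force, the opening and the grip force at its end, in the units of the state.
- arm.observe(): the state, without advancing time (a new reading comes with each control period).
- arm.get_image(name): name is "side" or "top"; returns a dict with "image" (384x512x3 uint8, red, green, blue), "camera_matrix" (3x3 intrinsics, pixels), "rvec" (rotation vector, rad) and "tvec" (3), from world to camera coordinates, as OpenCV has them. Camera axes: x right, y down, z forward; pixel columns grow to the right and rows downward; lengths in m; the calibration is good to about 2 mm. A picture is of the moment at which its call begins. There is no depth.
- arm.job_done(): hands the job in; it is judged then, once.
The state is a dict: "time_s": time; "qpos": joint angles; "joint_velocities": joint speeds; "joint_torque": joint torques, N m; "position": TCP position; "tcp_rot": TCP orientation; "ft_force": force on the tool from outside, world axes, zero at the start; "moment": the same for the moment, N m; "grip_width": opening from 0.0 (shut) to 1.0 (fully open); "gripper_force": force on a finger pad.
Only numpy, scipy, OpenCV 4.12 (cv2) and the standard library are available. Lean on these libraries where they do the work, as an engineer would, in place of code of your own. Each camera call takes 0.05 s, during which the arm holds its last target. There are 200 camera calls.

## Working session

There is one attempt and no reset: what is moved stays moved. The work goes in short steps, Python scripts to look and compute and a shell command to move; the robot and the scene stay as the last step left them, time stands still between calls to the robot, and variables do not carry over. Pictures are saved under pics/ and viewed, at most 13 in all, crops included, and the job is handed in when it is done.

```bash
mkdir -p pics; cat > h.py <<'E'
import numpy as np, cv2
from bench import arm
def grab(n,f):
    d=arm.get_image(n); cv2.imwrite(f,d["image"][:,:,::-1]); 
    np.savez(f'cal_{n}.npz',K=d["camera_matrix"],r=d["rvec"],t=d["tvec"]); return d
def ray(n,u,v,z):
    c=np.load(f'cal_{n}.npz'); R=cv2.Rodrigues(c['r'])[0]; t=c['t'].reshape(3)
    o=-R.T@t; d=R.T@np.linalg.solve(c['K'],[u,v,1.]); return o+d*(z-o[2])/d[2]
def proj(n,p):
    c=np.load(f'cal_{n}.npz'); return cv2.projectPoints(np.array(p,float).reshape(-1,1,3),c['r'],c['t'],c['K'],None)[0].reshape(-1,2)
E
python3 - <<'E'
from h import *
for n in("top","side"):
    d=grab(n,f"pics/{n}0.png"); 
    c=np.load(f'cal_{n}.npz'); R=cv2.Rodrigues(c['r'])[0]; print(n,-R.T@c['t'].reshape(3), c['K'][0,0])
    cv2.imwrite(f"pics/{n}0b.png",cv2.resize(d["image"][:,:,::-1],(800,600),interpolation=cv2.INTER_CUBIC))
s=arm.observe();print(s)
E
```

```text
top [0.35803964 0.06556712 1.36498865] 484.99665850665133
side [ 1.20967144 -0.14605356  0.96918149] 431.7494967138465
{'time_s': 0.1, 'qpos': array([ 1.18870312e+00,  3.79366895e-01,  1.73476625e+00, -4.30179532e-05,
        1.02850885e+00, -3.32790654e-02]), 'joint_velocities': array([ 0.00010267, -0.00174085,  0.00018161,  0.0005509 , -0.0006887 ,
        0.00078067]), 'joint_torque': array([ 1.59406183e-03, -7.65036321e+01, -4.35298240e+01,  6.52097818e-02,
        3.97660746e-02, -2.80643263e-05]), 'position': array([0.23910489, 0.65748511, 0.21332459]), 'tcp_rot': array([-9.01630147e-05,  1.73513267e-01,  9.84831392e-01, -5.17190308e-04]), 'ft_force': array([-0.35545575, -0.24263409, -0.29088433]), 'moment': array([ 0.01003761,  0.01291882, -0.03825814]), 'gripper_force': 0.0, 'grip_width': 0.9998923116278664}
```

View pics/top0b.png

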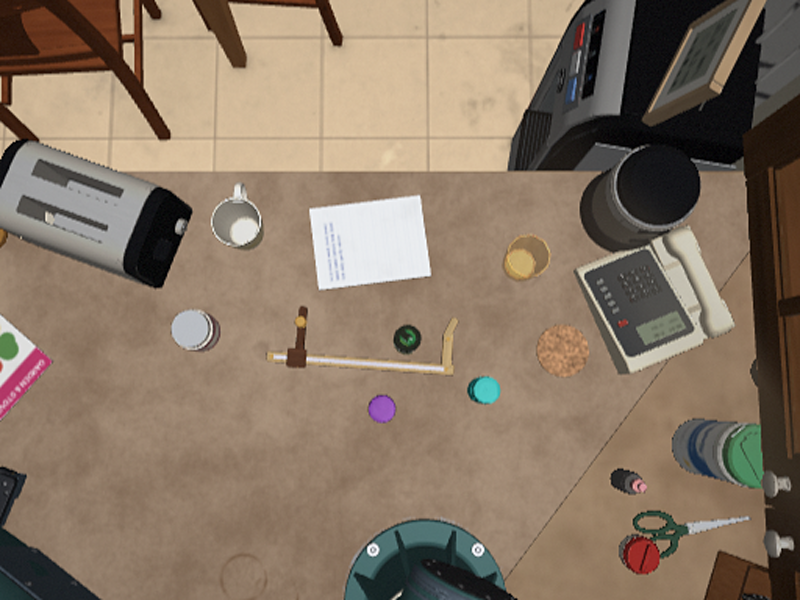

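View pics/side0b.png

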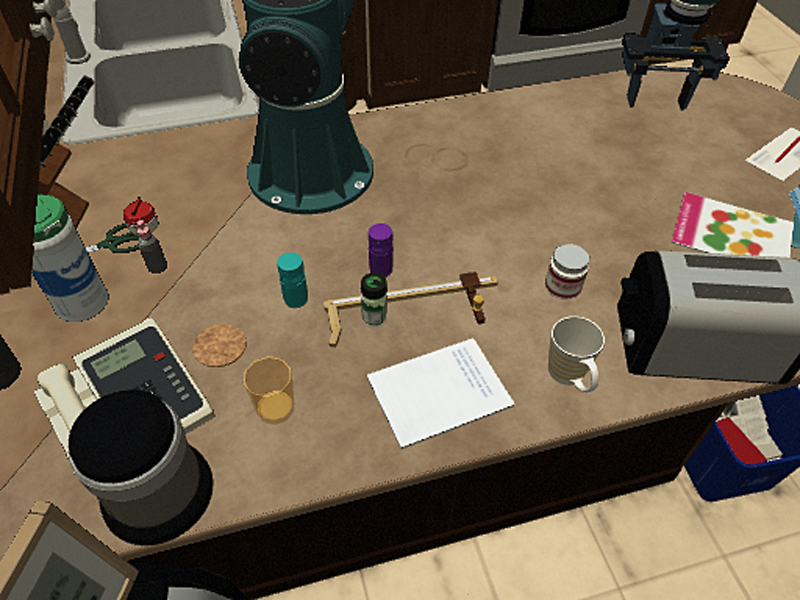

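Both views show three jars of the same shape. In the top view (800×600) they are black cap with green at (407,338), purple at (382,408) and turquoise at (485,390). Only the first stands in the holder and has a black cap with a green label, so it's the one meant. The coaster is at (563,350), on the right, the pad at (370,242), and the knob at (300,321). I'll confirm the jar in a crop and measure.

```bash
python3 - <<'E'
from h import *
im=cv2.imread("pics/top0.png"); si=cv2.imread("pics/side0.png")
a=cv2.resize(im[185:255,165:300],None,fx=5.5,fy=5.5,interpolation=cv2.INTER_CUBIC)[:,:742]
b=cv2.resize(si[165:230,195:330],None,fx=5.5,fy=5.5*0.58,interpolation=cv2.INTER_CUBIC)[:,:742]
cv2.imwrite("pics/crop.png",np.vstack([a,b])[:600])
s=1/1.5625
# pad by segmentation
g=(im.min(2)>170).astype(np.uint8); g[:, :190]=0; g[:,280:]=0; g[:120]=0; g[190:]=0
g=cv2.morphologyEx(g,cv2.MORPH_CLOSE,np.ones((5,5)))
c=max(cv2.findContours(g,0,2)[0],key=cv2.contourArea)
P=np.array([ray("top",u,v,0.010)[:2] for u,v in c[:,0]])
r=cv2.minAreaRect((P*1000).astype(np.float32)); print("pad",r, cv2.boxPoints(r))
print("jar top",ray("top",407*s,339*s,.105), "side cap",ray("side",374*s,284*s,.105))
print("coaster",ray("top",563.5*s,350*s,.005),ray("side",219*s,346*s,.005), "edges",ray("top",537*s,350*s,.005)[1],ray("top",590*s,350*s,.005)[1])
for nm,u,v,z in [("knob",300.5,321,.043),("candle",192,329,.085),("tumb base",520,264,0),("tumb rim",530,252,.098),("mug rim",236,223,.101),("rail L end",269,356,.014),("rail R corner",452,371,.014),("fixed inner top",444,362,.014),("purple",382,408,.105),("turq",485,390,.105)]:
    print(nm,ray("top",u*s,v*s,z).round(4))
E
```

```text
pad ((631.31494140625, 97.35765838623047), (151.28932189941406, 205.2237548828125), 7.193325519561768) [[543.4169   189.68985 ]
 [569.1145   -13.918634]
 [719.213      5.025467]
 [693.5154   208.63396 ]]
jar top [0.44673184 0.03160889 0.105     ] side cap [0.45799624 0.03068074 0.105     ]
coaster [ 0.4340962  -0.25134435  0.005     ] [ 0.4403249  -0.24993664  0.005     ] edges -0.2039088235961154 -0.29876695906962714
knob [0.4826 0.2164 0.043 ]
candle [0.465  0.3954 0.085 ]
tumb base [ 0.5911 -0.1778  0.    ]
tumb rim [ 0.595  -0.1777  0.098 ]
mug rim [0.6448 0.3221 0.101 ]
rail L end [0.4228 0.2749 0.014 ]
rail R corner [ 0.3963 -0.0505  0.014 ]
fixed inner top [ 0.4122 -0.0365  0.014 ]
purple [0.3331 0.0731 0.105 ]
turq [ 0.3626 -0.0967  0.105 ]
```

View pics/crop.png

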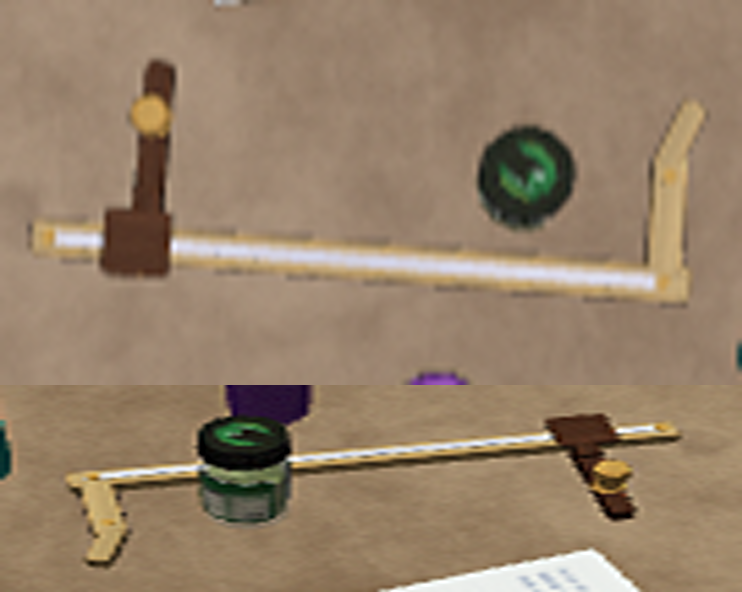

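```bash
python3 - <<'E'
from h import *
f=lambda x,y:(165+x/5.5-.4,185+y/5.5-.4)
L=ray("top",*f(32,237),.014);Rr=ray("top",*f(688,287),.014);a=ray("top",*f(55,239.5),.014);b=ray("top",*f(655,281),.014)
print("rail len",np.linalg.norm(L-Rr)); d=(L-Rr)[:2];th=np.arctan2(-d[0],d[1]); print("th",np.degrees(th), np.degrees(np.arctan2(-(a-b)[0],(a-b)[1])))
th=np.arctan2(-(a-b)[0],(a-b)[1])
ex=np.array([np.cos(th),np.sin(th)]);ey=np.array([-np.sin(th),np.cos(th)])
m=(L+Rr)[:2]/2; o=m+.084*ex-.0425*ey; print("origin",o)
H=lambda x,y,z:np.r_[o+x*ex+y*ey,z]
k=ray("top",*f(150,115),.043)[:2]; print("knob in holder",ex@(k-o),ey@(k-o),"exp -.02,.1645",k)
pc=np.array([.6313,.0974]); print("pad in holder",ex@(pc-o),ey@(pc-o), "pad ang rel", 7.19-np.degrees(th))
# masks for coaster
for n,box in(("top",(320,195,395,255)),("side",(110,195,170,245))):
    im=cv2.imread(f"pics/{n}0.png"); x0,y0,x1,y1=box; c=cv2.cvtColor(im,cv2.COLOR_BGR2HSV)[y0:y1,x0:x1].astype(int)
    m=((c[...,1]>95)&(c[...,2]>110)).astype(np.uint8); m=cv2.morphologyEx(m,cv2.MORPH_OPEN,np.ones((3,3)));m=cv2.morphologyEx(m,cv2.MORPH_CLOSE,np.ones((7,7)))
    q=max(cv2.findContours(m,0,2)[0],key=cv2.contourArea); e=cv2.fitEllipse(q); print(n,e,ray(n,e[0][0]+x0,e[0][1]+y0,.005))
# jar: black cap in both
for n,box in(("top",(245,200,278,236)),("side",(225,165,255,192))):
    im=cv2.imread(f"pics/{n}0.png"); x0,y0,x1,y1=box; c=im[y0:y1,x0:x1]
    m=(c.max(2)<75).astype(np.uint8);ys,xs=np.nonzero(m);print(n,"dark",xs.min()+x0,xs.max()+x0,ys.min()+y0,ys.max()+y0)
for p in((.447,.0316),(.452,.031),(.457,.031)):
  for n in("top","side"):
    t=np.linspace(0,6.28,40);q=[]
    for z in(.105,.078): q.append(np.c_[p[0]+.0225*np.cos(t),p[1]+.0225*np.sin(t),0*t+z])
    q=proj(n,np.vstack(q)); print(p,n,q.min(0).round(1),q.max(0).round(1))
E
```

```text
rail len 0.33239379592257606
th -4.326563039267752 -3.9264481436566734
origin [0.49156445 0.06592212]
knob in holder -0.019490457702322744 0.1507287789200183 exp -.02,.1645 [0.48244101 0.21763173]
pad in holder 0.1372520898571605 0.04097250566048789 pad ang rel 11.116448143656674
top ((39.71005630493164, 29.05088996887207), (32.10801315307617, 33.22687911987305), 130.7411346435547) [ 0.43395327 -0.24873959  0.005     ]
side ((29.82192039489746, 25.30457878112793), (25.78662872314453, 34.47284698486328), 71.73611450195312) [ 0.43614035 -0.25039642  0.005     ]
top dark 252 268 208 225
side dark 231 254 165 191
(0.447, 0.0316) top [251.7 208.2] [269.1 226. ]
(0.447, 0.0316) side [230.3 172.6] [247.1 191.6]
(0.452, 0.031) top [252.  206.3] [269.4 224.1]
(0.452, 0.031) side [230.5 174. ] [247.3 193. ]
(0.457, 0.031) top [252.  204.4] [269.3 222.3]
(0.457, 0.031) side [231.  175.3] [247.8 194.4]
```

The crop confirms a black cap with a green logo and label, standing in the holder. Estimates: jar (0.448, 0.032), coaster (0.435, -0.2495), and the holder frame fits. Next I'll work out the first move.

```bash
cat >> h.py <<'E'
from scipy.spatial.transform import Rotation as Rn
TH=np.radians(-3.93)
ex=np.array([np.cos(TH),np.sin(TH)]);ey=np.array([-np.sin(TH),np.cos(TH)]);O=np.array([.4915,.066])
def go(p,ang=None):
    s=arm.observe();w=s['tcp_rot'];R=Rn.from_quat([w[1],w[2],w[3],w[0]]).as_matrix()
    off=R.T@(np.array(p)-s['position'])*1000
    y=np.degrees(np.arctan2(R[1,1],R[0,1]))
    print("pos",s['position'].round(4),"yang",y.round(2),"off",off.round(1),"yaw",None if ang is None else round((y-ang+90)%180-90,2),"F",s['ft_force'].round(2),"t",s['time_s'])
E
python3 -c "
from h import *
go((.448,.032,.214),86.1);go((.448,.032,.15),86.1)"
```

```text
pos [0.2391 0.6575 0.2133] yang 70.02 off [-4.101e+02 -5.164e+02 -1.000e-01] yaw -16.08 F [-0.36 -0.24 -0.29] t 0.1
pos [0.2391 0.6575 0.2133] yang 70.02 off [-410.1 -516.4   63.9] yaw -16.08 F [-0.36 -0.24 -0.29] t 0.1
```

```bash
python3 -m jog '{"offset":[[-410,-516,0],[-410,-516,0],[-410,-516,0],[-410,-516,0],[-410,-516,0],[-410,-516,0],[-410,-516,0],[-410,-516,0],[-410,-516,0],[-410,-516,0]],"yaw":[-16,-16,-16,-16,-16,-16,-16,-16,-16,-16]}' 1
python3 -c "
from h import *
go((.448,.032,.15),86.1)"
```

```text
time_s: 1.1
position: [0.3978, 0.1818, 0.214]
tcp_rot: [0.0, 0.035, 0.999, 0.0]
ft_force: [0.8, -0.1, 0.6]
grip_width: 1.004
gripper_force: 0.0
pos [0.3978 0.1818 0.214 ] yang 86.04 off [ -60.4 -145.9   64. ] yaw -0.06 F [ 0.84 -0.07  0.58] t 1.1
```

```bash
python3 -m jog '{"offset":[[-60,-146,0],[-60,-146,0],[-60,-146,0],[-60,-146,20],[-60,-146,64],[-60,-146,64],[-60,-146,64]],"yaw":[0,0,0,0,0,0,0]}'
python3 -c "
from h import *
go((.448,.032,.043),86.1)
d=grab('side','pics/s1.png'); cv2.imwrite('pics/s1b.png',cv2.resize(d['image'][100:260,160:380,::-1],None,fx=3.6,fy=3.6))"
```

```text
time_s: 1.8
position: [0.447, 0.0339, 0.1501]
tcp_rot: [-0.001, 0.035, 0.999, -0.0]
ft_force: [0.8, -0.7, 0.3]
grip_width: 0.996
gripper_force: 0.0
pos [0.447  0.0339 0.1501] yang 86.03 off [ -1.4  -1.8 107.1] yaw -0.07 F [ 0.83 -0.7   0.32] t 1.8
```

View pics/s1b.png

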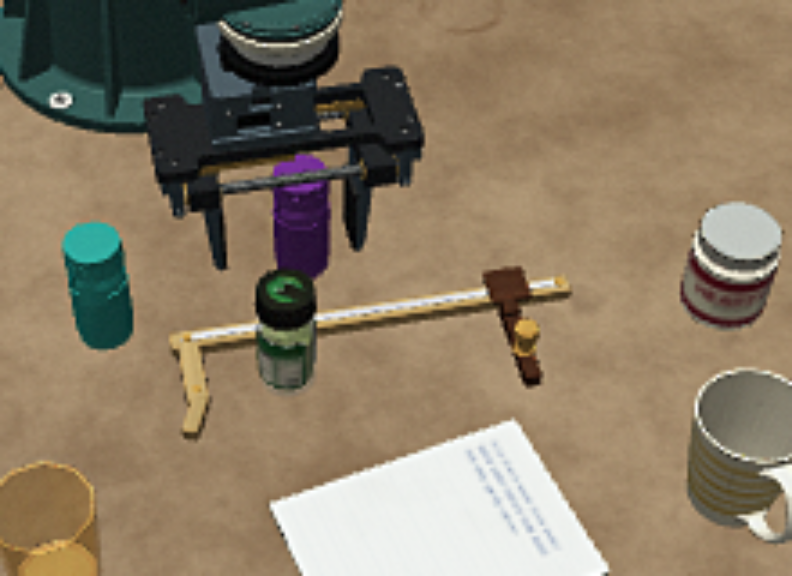

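The side crop shows the open fingers (tips at (215,265) and (358,248)) straddling the black-capped jar (cap at (286,290)). Descending and gripping.

```bash
python3 -m jog '{"offset":[[-1,-2,30],[-1,-2,65],[-1,-2,95],[-1,-2,107],[-1,-2,107]],"yaw":[0,0,0,0,0]}' && python3 -m jog '{"offset":[[0,0,0],[0,0,0],[0,0,0],[0,0,0],[0,0,0],[0,0,0]],"yaw":[0,0,0,0,0,0]}' 0
python3 -c "
from h import *
go((.448,.032,.12));go((.435,-.2495,.12))"
```

```text
time_s: 2.35
position: [0.4485, 0.0321, 0.0432]
tcp_rot: [-0.0, 0.034, 0.999, -0.0]
ft_force: [-0.5, 0.2, 0.1]
grip_width: 1.001
gripper_force: 0.0
time_s: 2.95
position: [0.4484, 0.0318, 0.0431]
tcp_rot: [0.0, 0.035, 0.999, 0.0]
ft_force: [0.3, -0.5, 0.1]
grip_width: 0.506
gripper_force: 0.0
pos [0.4484 0.0318 0.0431] yang 86.01 off [  0.4   0.2 -76.9] yaw None F [ 0.27 -0.46  0.11] t 2.95
pos [0.4484 0.0318 0.0431] yang 86.01 off [  -6.2 -281.5  -76.9] yaw None F [ 0.27 -0.46  0.11] t 2.95
```

```bash
python3 -m jog '{"offset":[[0,0,0],[0,0,0],[0,0,0],[0,0,0]],"yaw":[0,0,0,0]}' && python3 -m jog '{"offset":[[0,0,-20],[0,0,-50],[0,-30,-65],[-2,-80,-65],[-4,-130,-65],[-6,-180,-65],[-6,-230,-65],[-6,-265,-65],[-6,-281,-65],[-6,-281,-65]],"yaw":[0,0,0,0,0,0,0,0,0,0]}'
python3 -c "
from h import *
go((.435,-.2495,.05))
d=grab('side','pics/s2.png'); cv2.imwrite('pics/s2b.png',cv2.resize(d['image'][100:300,70:290,::-1],None,fx=3,fy=3))"
```

```text
time_s: 3.35
position: [0.4484, 0.0318, 0.043]
tcp_rot: [0.0, 0.035, 0.999, -0.0]
ft_force: [-1.9, 0.2, 4.7]
grip_width: 0.489
gripper_force: 30.0
time_s: 4.35
position: [0.4346, -0.2503, 0.1077]
tcp_rot: [-0.0, 0.036, 0.999, 0.0]
ft_force: [-0.2, -0.3, -0.4]
grip_width: 0.485
gripper_force: 30.0
pos [ 0.4346 -0.2503  0.1077] yang 85.89 off [-0.4  0.8 57.7] yaw None F [-0.17 -0.34 -0.38] t 4.35
```

View pics/s2b.png

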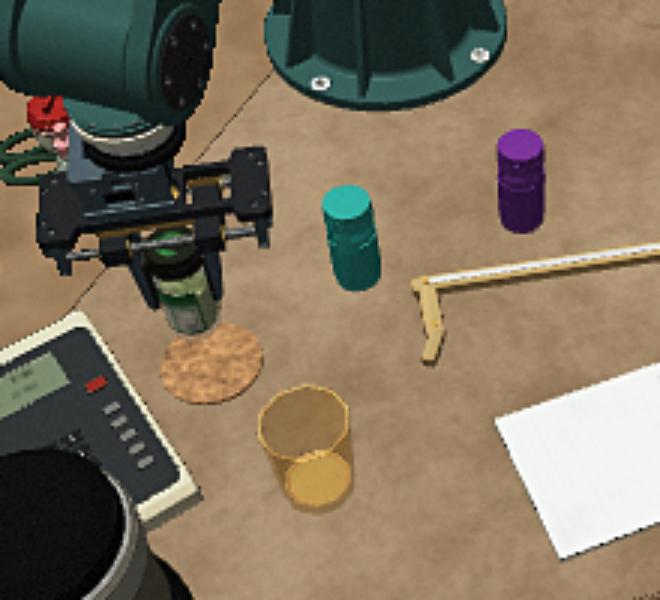

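The jar is held upright, base at about (192,325) in the crop, above the coaster at (212,362). Lowering to the coaster.

```bash
python3 -c "
from h import *
print(ray('side',192/3+70,322/3+100,.065))"; python3 -m jog '{"offset":[[0,1,25],[0,1,45],[0,1,54],[0,1,58],[0,1,59],[0,1,59]],"yaw":[0,0,0,0,0,0]}'
```

```text
[ 0.4368957  -0.25395779  0.065     ]
time_s: 5.0
position: [0.4353, -0.2479, 0.0495]
tcp_rot: [0.0, 0.035, 0.999, -0.0]
ft_force: [0.0, 0.1, -1.0]
grip_width: 0.485
gripper_force: 30.0
```

```bash
python3 -m jog '{"offset":[[0,0,1],[0,0,1]],"yaw":[0,0]}'; python3 -m jog '{"offset":[[0,0,1],[0,0,1],[0,0,1],[0,0,1]],"yaw":[0,0,0,0]}' 0.75; python3 -m jog '{"offset":[[0,0,-30],[0,0,-70],[0,0,-115],[0,0,-130],[0,0,-130]],"yaw":[0,0,0,0,0]}' 0.75
python3 -c "
from h import *
P=np.array([.6313,.0974])
go((*P,.10),97.2)"
```

```text
time_s: 5.2
position: [0.4351, -0.2481, 0.0484]
tcp_rot: [0.0, 0.035, 0.999, -0.0]
ft_force: [0.4, -0.5, -1.5]
grip_width: 0.486
gripper_force: 30.0
time_s: 5.6
position: [0.4349, -0.248, 0.047]
tcp_rot: [0.0, 0.035, 0.999, -0.0]
ft_force: [-0.9, 0.5, -0.2]
grip_width: 0.749
gripper_force: 0.0
time_s: 6.1
position: [0.4361, -0.2488, 0.1795]
tcp_rot: [0.002, 0.035, 0.999, -0.001]
ft_force: [0.5, -0.4, -0.2]
grip_width: 0.749
gripper_force: 0.0
pos [ 0.4361 -0.2488  0.1795] yang 86.01 off [-170.3  359.1   79.4] yaw -11.19 F [ 0.51 -0.4  -0.24] t 6.1
```

```bash
python3 -m jog '{"offset":[[-170,359,-10],[-170,359,-10],[-170,359,-10],[-170,359,-10],[-170,359,-10],[-170,359,-10],[-170,359,-10],[-170,359,-10],[-170,359,0],[-170,359,30]],"yaw":[-11,-11,-11,-11,-11,-11,-11,-11,-11,-11]}' 1
python3 -c "
from h import *
go((.6313,.0974,.02),97.2)
d=grab('side','pics/s3.png'); cv2.imwrite('pics/s3b.png',cv2.resize(d['image'][100:310,100:370,::-1],None,fx=2.8,fy=2.8))"
```

```text
time_s: 7.1
position: [0.6307, 0.0997, 0.147]
tcp_rot: [0.001, -0.062, 0.998, 0.0]
ft_force: [-0.1, 0.5, -0.3]
grip_width: 0.998
gripper_force: 0.0
pos [0.6307 0.0997 0.147 ] yang 97.13 off [  0.   -2.3 127. ] yaw -0.07 F [-0.14  0.53 -0.29] t 7.1
```

View pics/s3b.png

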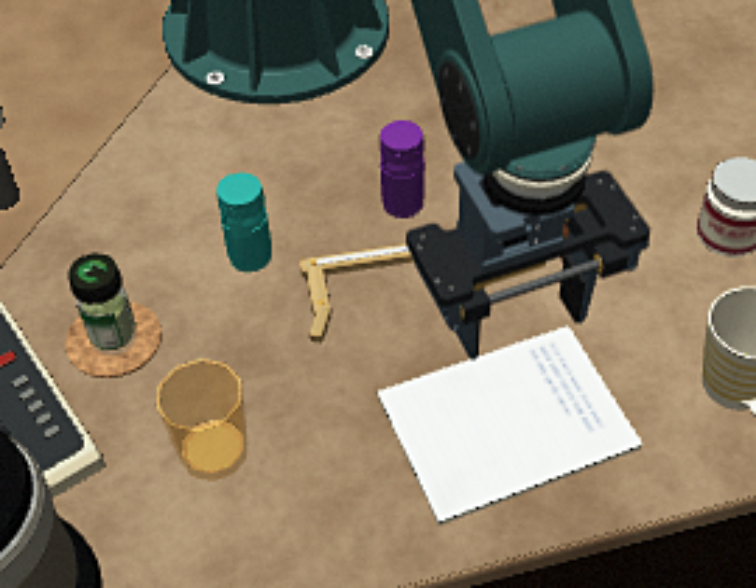

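The jar stands upright on the coaster (base (112,338), coaster centre (113,338)), and the gripper is aligned over the pad. Descending to press.

```bash
python3 -m jog '{"offset":[[0,0,40],[0,0,80],[0,0,115],[0,0,130],[0,0,135],[0,0,136],[0,0,137],[0,0,137]],"yaw":[0,0,0,0,0,0,0,0]}'; python3 -m jog '{"offset":[[0,0,1],[0,0,1]],"yaw":[0,0]}';  python3 -m jog '{"offset":[[0,0,1],[0,0,1]],"yaw":[0,0]}'
```

```text
time_s: 7.95
position: [0.6303, 0.0984, 0.0113]
tcp_rot: [0.001, -0.061, 0.998, 0.0]
ft_force: [-0.2, 0.2, 0.1]
grip_width: 0.999
gripper_force: 0.0
time_s: 8.15
position: [0.6297, 0.0984, 0.0095]
tcp_rot: [0.0, -0.061, 0.998, 0.0]
ft_force: [-0.0, -0.0, -0.3]
grip_width: 1.002
gripper_force: 0.0
time_s: 8.35
position: [0.6297, 0.0984, 0.0083]
tcp_rot: [0.0, -0.061, 0.998, 0.0]
ft_force: [-1.1, -0.0, 4.5]
grip_width: 1.002
gripper_force: 2.5
```

```bash
python3 -m jog '{"offset":[[0,0,0.5],[0,0,0.5]],"yaw":[0,0]}'; python3 -c "
from h import *
for hx,hy in((.125,.025),(.10,.004)):
  q=O+hx*ex+hy*ey; go((*q,.008),86.07)"
```

```text
time_s: 8.55
position: [0.6297, 0.0984, 0.0082]
tcp_rot: [0.0, -0.061, 0.998, 0.0]
ft_force: [-3.9, -1.5, 12.9]
grip_width: 1.0
gripper_force: 7.0
pos [0.6297 0.0984 0.0082] yang 97.01 off [ 13.6 -14.5   0.2] yaw 10.94 F [-3.88 -1.48 12.95] t 8.55
pos [0.6297 0.0984 0.0082] yang 97.01 off [ 42.2 -30.3   0.2] yaw 10.94 F [-3.88 -1.48 12.95] t 8.55
```

```bash
python3 -m jog '{"offset":[[4,-3,0],[8,-6,0],[13,-9,0],[18,-12,0],[23,-16,0],[28,-20,0],[33,-24,0],[38,-27,0],[42,-30,0],[42,-30,0]],"yaw":[1,2.5,4,5.5,7,8.5,10,11,11,11]}'; python3 -c "
from h import *
d=grab('top','pics/t2.png')
d=grab('side','pics/s4.png'); cv2.imwrite('pics/s4b.png',cv2.resize(d['image'][130:310,170:390,::-1],None,fx=3.3,fy=3.3))
q=O+.0*ex+.004*ey; go((*q,.008),86.07)"
```

```text
time_s: 9.55
position: [0.5921, 0.0632, 0.0083]
tcp_rot: [0.001, 0.035, 0.999, 0.0]
ft_force: [-1.4, -4.8, 11.2]
grip_width: 1.001
gripper_force: 5.5
pos [0.5921 0.0632 0.0083] yang 86.01 off [ 1.005e+02 -2.000e-01  1.000e-01] yaw -0.06 F [-1.8  -4.48 11.73] t 9.65
```

View pics/s4b.png

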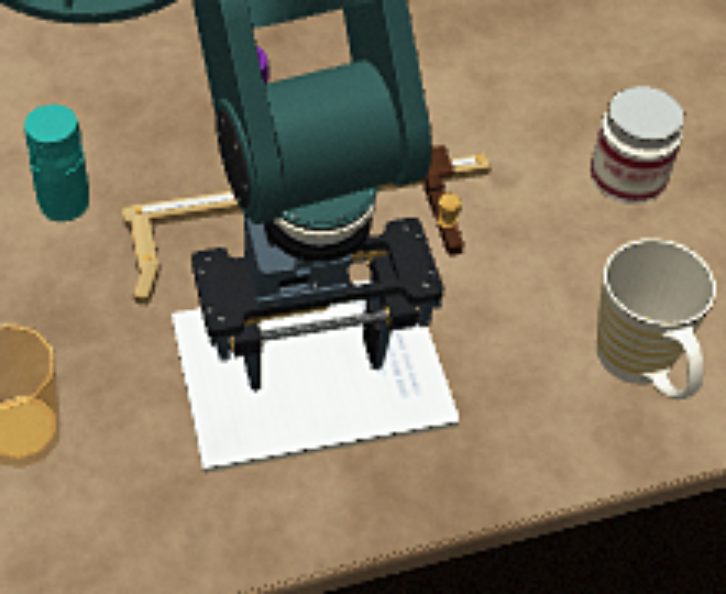

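The pad followed and turned. Its far corners are at (204,468) and (459,421), and a near corner at (173,315). Checking its pose in the holder frame.

```bash
python3 -c "
from h import *
c=[ray('side',x/3.3+170,y/3.3+130,z)[:2] for x,y,z in((203,463,.010),(459,418,.010),(173,315,.010),(205,469,0),(459,424,0))]
fr,fl,nr=c[:3]
print(np.linalg.norm(fl-fr),np.linalg.norm(nr-fr),'ang',np.degrees(np.arctan2(*(fl-fr)[::-1])))
m=(fl+nr)/2-O; print('centre holder',m@ex,m@ey)
m=(c[3]+c[4])/2-O;print('from base edge',m@ex-.075,m@ey)
# check holder frame in side view: fixed inner edge & rail corners
for n,u,v,z in(('rail L end',490,161,.014),('rail R corner',124,211,.014),('flare tip',142,297,.014)):
  w=ray('side',u/3.3+170,v/3.3+130,z)[:2]-O; print(n,w@ex,w@ey)
"
```

```text
0.2043570207235934 0.14320229997696418 ang 85.78245694349776
centre holder 0.10559072725031105 0.0035164661624889175
from base edge 0.1018634353950444 0.004813031453010271
rail L end -0.0758665067079992 0.20928795998968236
rail R corner -0.0832171469735269 -0.12298818573819514
flare tip 0.0128838822399676 -0.12132214176886891
```

```bash
python3 -m jog '{"offset":[[8,1,0],[17,2,0],[26,2,0],[36,2,0],[46,2,0],[56,2,0],[66,2,0],[76,2,0],[86,2,0],[92,2,0]],"yaw":[0,0,0,0,0,0,0,0,0,0]}'; python3 -m jog '{"offset":[[1,0,0],[3,0,0],[5,0,0],[5,0,0]],"yaw":[0,0,0,0]}'
```

```text
time_s: 10.65
position: [0.5007, 0.072, 0.0083]
tcp_rot: [0.001, 0.035, 0.999, 0.0]
ft_force: [2.7, 0.5, 7.6]
grip_width: 0.997
gripper_force: 4.2
time_s: 11.05
position: [0.496, 0.0724, 0.0083]
tcp_rot: [0.001, 0.035, 0.999, 0.0]
ft_force: [0.6, 0.3, 10.7]
grip_width: 0.998
gripper_force: 5.4
```

```bash
for i in 1 2 3 4; do python3 -m jog '{"offset":[[1,0,0],[2,0,0],[2,0,0]],"yaw":[0,0,0]}' | grep -E "position|ft_f"; done
```

```text
position: [0.4942, 0.0725, 0.0083]
ft_force: [2.7, 0.4, 10.2]
position: [0.4922, 0.0726, 0.0083]
ft_force: [2.9, -0.2, 10.3]
position: [0.4902, 0.0728, 0.0082]
ft_force: [2.5, 0.2, 8.9]
position: [0.4883, 0.0729, 0.0083]
ft_force: [3.2, 0.3, 10.0]
```

```bash
for i in 1 2 3; do python3 -m jog '{"offset":[[1,0,0],[2,0,0],[2,0,0]],"yaw":[0,0,0]}' | grep -E "position|ft_f"; done; python3 -c "
from h import *
for n in('side','top'): d=grab(n,f'pics/{n}5.png')
d=cv2.imread('pics/side5.png'); cv2.imwrite('pics/s5b.png',cv2.resize(d[130:310,170:390],None,fx=3.3,fy=3.3))"
```

```text
position: [0.4865, 0.073, 0.0083]
ft_force: [4.6, -0.3, 7.8]
position: [0.4847, 0.0732, 0.0083]
ft_force: [5.2, 0.0, 7.2]
position: [0.4826, 0.0733, 0.0083]
ft_force: [5.5, 0.1, 6.7]
```

View pics/s5b.png

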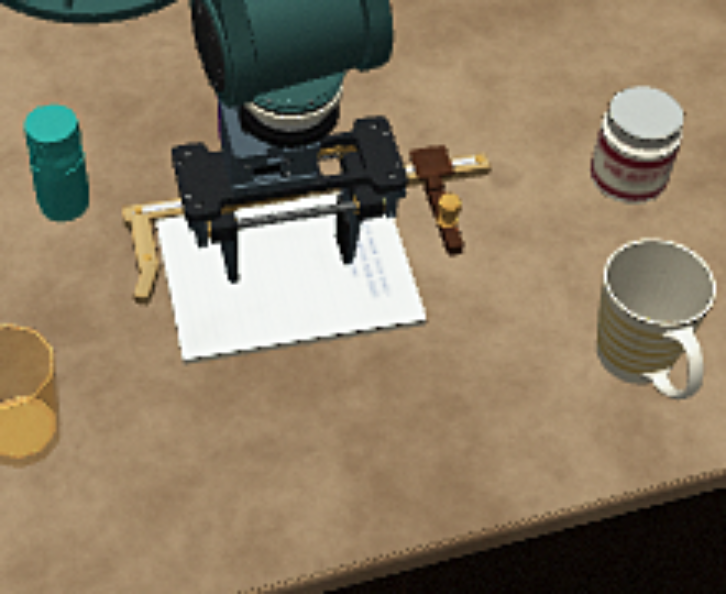

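The pad's near edge is at the rail, since the drag force rose to about 0.8 of the normal force. Far corners are at (183,360) and (426,320).

```bash
python3 -c "
from h import *
r,l=[ray('side',x/3.3+170,y/3.3+130,0)[:2] for x,y in((183,361),(426,323))]
print(np.linalg.norm(l-r),'ang',np.degrees(np.arctan2(*(l-r)[::-1]))); m=(r+l)/2-O; print(m@ex-.075,m@ey)
im=cv2.imread('pics/side5.png');g=(im.min(2)>165).astype(np.uint8);g[:196]=0;g[:,:215]=0;g[:,302:]=0;g[242:]=0
g=cv2.morphologyEx(g,1 and cv2.MORPH_OPEN,np.ones((3,3)))
# far edge line fit: lowest white px per column
C=[(u,np.nonzero(g[:,u])[0].max()+.5) for u in range(230,294)]
vx,vy,x0,y0=cv2.fitLine(np.array(C,np.float32),cv2.DIST_HUBER,0,.01,.01).ravel()
a,b=[ray('side',u,y0+vy/vx*(u-x0),.010)[:2] for u in(230,293)]
print('ang',np.degrees(np.arctan2(*(b-a)[::-1])),'x far',(a-O)@ex,(b-O)@ex)
k=ray('side',450/3.3+170,202/3.3+130,.043)[:2]-O;print('knob',k@ex,k@ey)
go((*O,.1))"
```

```text
0.20531110084373286 ang 85.17229788051573
0.00032486828597741435 0.00516678126131035
ang 85.79463242170007 x far 0.07754796007298737 0.07838682809906371
knob -0.012805960326209283 0.15029123476903342
pos [0.4826 0.0733 0.0083] yang 86.04 off [ -9.7  -6.7 -91.7] yaw None F [4.68 0.35 7.4 ] t 13.25
```

The pad is seated at holder x≈+1–2 mm, y≈+5 mm, square within 1°. Now lift off, shut the fingers and move to the outer side of the knob.

```bash
python3 -m jog '{"offset":[[0,0,-5],[0,0,-30],[0,0,-75],[0,0,-92],[0,0,-92]],"yaw":[0,0,0,0,0]}'; python3 -c "
from h import *
d=grab('side','pics/side6.png')
im=d['image'];b=cv2.cvtColor(im,cv2.COLOR_RGB2HSV).astype(int)
q=O-.018*ex+.188*ey;go((*q,.1),86.07);go((*q,.027),86.07)"
```

```text
time_s: 13.75
position: [0.482, 0.0734, 0.1019]
tcp_rot: [0.002, 0.035, 0.999, 0.0]
ft_force: [0.8, -0.7, -0.9]
grip_width: 1.004
gripper_force: 0.0
pos [0.4811 0.0732 0.1003] yang 86.02 off [  7.3 181.5   0.3] yaw -0.05 F [-0.57 -0.72 -0.83] t 13.8
pos [0.4811 0.0732 0.1003] yang 86.02 off [  7.4 181.5  73.3] yaw -0.05 F [-0.57 -0.72 -0.83] t 13.8
```

```bash
python3 -m jog '{"offset":[[7,45,0],[7,90,0],[7,135,0],[7,170,0],[7,182,0],[7,182,0],[7,182,35],[7,182,65],[7,182,73],[7,182,73]],"yaw":[0,0,0,0,0,0,0,0,0,0]}' 0; python3 -c "
from h import *
d=grab('side','pics/side7.png')
cv2.imwrite('pics/s7b.png',cv2.resize(d['image'][130:280,190:370,::-1],None,fx=4,fy=4))"
```

```text
time_s: 14.8
position: [0.4855, 0.2537, 0.0253]
tcp_rot: [-0.001, 0.035, 0.999, -0.001]
ft_force: [1.4, 0.6, 0.1]
grip_width: 0.154
gripper_force: 0.0
```

View pics/s7b.png

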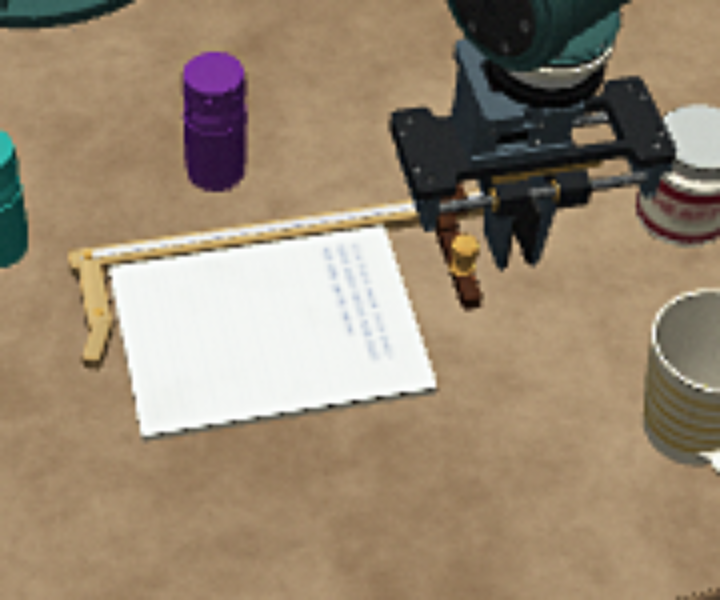

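The pad lies along the rail, with a small gap to the fixed side (pad corner (112,268)). The fingers stand outside the knob at (465,255). Pushing the jaw.

```bash
python3 -m jog '{"offset":[[0,0,0],[0,-4,0],[0,-8,0],[0,-13,0],[0,-18,0],[0,-24,0],[0,-30,0],[0,-36,0],[0,-42,0],[0,-42,0]],"yaw":[0,0,0,0,0,0,0,0,0,0]}' | grep -E "pos|ft_f|wid"; for i in 1 2 3; do python3 -m jog '{"offset":[[0,-1,0],[0,-2,0],[0,-2,0]],"yaw":[0,0,0]}' | grep -E "pos|ft_f"; done
```

```text
position: [0.4834, 0.2125, 0.0264]
ft_force: [0.2, 0.4, 0.5]
grip_width: 0.008
position: [0.4833, 0.2113, 0.0264]
ft_force: [0.5, 0.3, 0.1]
position: [0.4832, 0.2093, 0.0264]
ft_force: [0.3, 2.0, -0.7]
position: [0.4831, 0.2072, 0.0264]
ft_force: [-0.5, 1.6, -0.4]
```

```bash
python3 -c "
from h import *
go((.48,.2,.026))
d=grab('side','pics/side8.png')
cv2.imwrite('pics/s8b.png',cv2.resize(d['image'][150:250,210:330,::-1],None,fx=6,fy=6))"
```

```text
pos [0.4831 0.2072 0.0264] yang 86.01 off [ 2.6 -7.4  0.4] yaw None F [-0.52  1.59 -0.37] t 16.75
```

View pics/s8b.png

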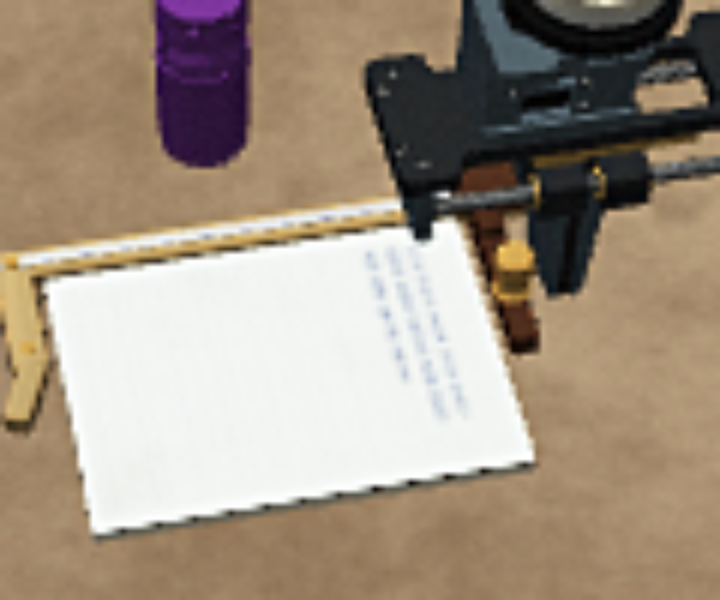

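The jaw has come up to the pad's end (jaw arm about (515,310)). About 4–5 mm of gap remains at the fixed side (48,290). Continuing until the force rises.

```bash
for i in 1 2 3; do python3 -m jog '{"offset":[[0,-1,0],[0,-2,0],[0,-2,0]],"yaw":[0,0,0]}' | grep -E "pos|ft_f"; done
```

```text
position: [0.4829, 0.2052, 0.0264]
ft_force: [0.1, 0.6, 0.0]
position: [0.4828, 0.2032, 0.0264]
ft_force: [-0.5, 1.0, -1.1]
position: [0.4826, 0.2012, 0.0264]
ft_force: [-0.4, 0.6, -0.3]
```

```bash
for i in 1 2 3 4; do python3 -m jog '{"offset":[[0,-1,0],[0,-1,0]],"yaw":[0,0]}' | grep -E "pos|ft_f"; done
```

```text
position: [0.4826, 0.2003, 0.0264]
ft_force: [-1.2, 2.0, -0.5]
position: [0.4825, 0.1993, 0.0264]
ft_force: [-0.3, 2.0, -0.4]
position: [0.4825, 0.1983, 0.0264]
ft_force: [-1.0, 1.5, -1.0]
position: [0.4824, 0.1973, 0.0264]
ft_force: [-1.8, 1.9, -0.8]
```

```bash
for i in 1 2 3 4 5; do python3 -m jog '{"offset":[[0,-1,0],[0,-1,0]],"yaw":[0,0]}' | grep -E "pos|ft_f"; done
```

```text
position: [0.4823, 0.1962, 0.0264]
ft_force: [-0.8, 1.9, -0.9]
position: [0.4823, 0.1957, 0.0265]
ft_force: [-2.4, 7.0, -2.2]
position: [0.4824, 0.1954, 0.0265]
ft_force: [-2.6, 17.7, -4.1]
position: [0.4825, 0.1952, 0.0266]
ft_force: [-3.7, 28.0, -5.2]
position: [0.4826, 0.1949, 0.0267]
ft_force: [-5.3, 37.9, -8.4]
```

The force rose sharply to 38 N, so the jaw is shut against the pad and the fixed side. Backing off, lifting and checking.

```bash
python3 -m jog '{"offset":[[0,5,0],[0,15,0],[0,25,0],[0,25,-40],[0,25,-85],[0,60,-130],[0,110,-130],[0,150,-130],[0,150,-130],[0,150,-130]],"yaw":[0,0,0,0,0,0,0,0,0,0]}'; python3 -c "
from h import *
d=grab('side','pics/side9.png')
cv2.imwrite('pics/s9b.png',cv2.resize(d['image'][130:270,110:310,::-1],None,fx=4,fy=4))"
```

```text
time_s: 20.5
position: [0.4921, 0.3428, 0.1562]
tcp_rot: [-0.0, 0.034, 0.999, -0.0]
ft_force: [-0.5, -0.4, 0.4]
grip_width: 0.011
gripper_force: 0.0
```

View pics/s9b.png

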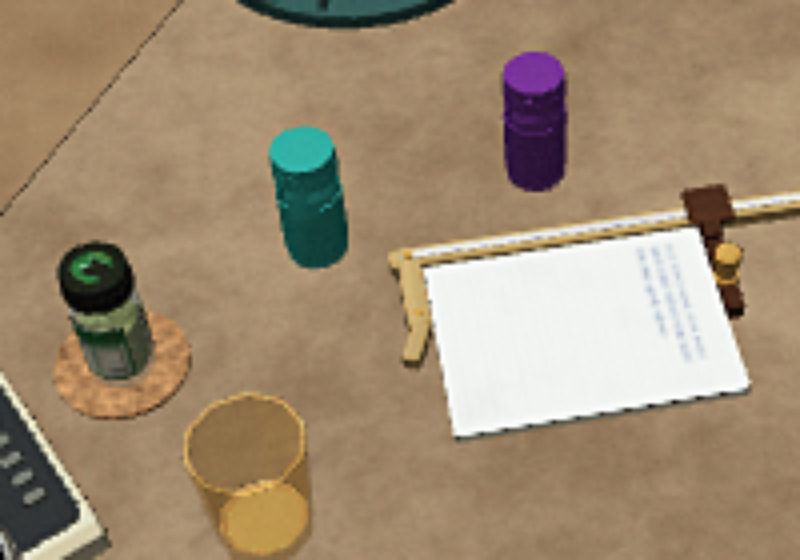

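The pad is flush against the rail, fixed side and jaw, and the jar stands on the coaster. One numeric check before handing in.

```bash
python3 -c "
from h import *
f=lambda x,y,z: ray('side',x/4+110-.4,y/4+130-.4,z)[:2]
r,l=f(456,439,0),f(749,392,0)
print(np.linalg.norm(l-r),'ang',np.degrees(np.arctan2(*(l-r)[::-1])),'want 86.07'); m=(r+l)/2-O; print(m@ex-.075,m@ey)
k=f(728,249,.043)-O; print('knob',k@ex,k@ey,'joint',.1645-k@ey)
b=f(117,368,.005); print('jar base',b)
n=[f(x,y,.010)-O for x,y in((425,268),(697,229))];print([(a@ex,a@ey) for a in n])"
```

```text
0.20435295724032218 ang 85.45188435029912 want 86.07
-0.001331420671386488 -0.00018030819294116967
knob -0.018860020657435216 0.10873989637141653 joint 0.05576010362858348
jar base [ 0.4399127  -0.25347227]
[(np.float64(-0.0718918486887667), np.float64(-0.10085127764837117)), (np.float64(-0.06888902351185798), np.float64(0.10098386476896402))]
```

All values are within tolerance: pad at about (-1, 0) mm and within 0.7° of square, jaw at about 0.055. Handing in.

```bash
python3 -c "
from bench import arm
print(arm.job_done())"
```

```text
the job is handed in; nothing more can be done
None
```

I've handed the job in, with no verdict shown: the last picture has the spice jar upright on the coaster, the pad square in the holder and the jaw shut on it (joint about 55 mm); I never touched the candle jar, amber glass or mug.

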